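Load a drill jig and lock its leaf with the pin

TASK

Set up the blue drill jig for its next part: lay the steel blank flat between the locating dowels of the jig, swing the hinged leaf down over it until it is fully shut, then push the red-handled lock pin from the rack down through the leaf's hole until its collar sits on the leaf. Leave the blank, the shut leaf and the pin in place, and do not disturb the other tools.

Things in the scene. Friction and masses are not known exactly. Their poses are not given: they have to be found in the camera images.
- jig: Blue drill jig fixed to the bench: base 210 x 94 mm on feet, base top 30 mm above the bench. Origin: centre of its underside, at bench level. x runs along it from the lock end (-x, with a dark boss, top at 48 mm, under the shut leaf) to the hinge end (+x); y across, z up. Eight 8 mm locating dowels with coned tops rise to 44 mm, two rest strips to 36 mm.
- nest (a point): Centre of the blank's place, 8 mm from the jig's origin towards the hinge, 36 mm above the bench on the rest strips, where the blank's underside comes to lie; axes as the jig's. The dowels leave 124 mm along jig x by 64 mm along jig y; the long sides are open for 80 mm in the middle so that fingers can pass.
- lock_hole (a point): Centre of the lock hole at the upper face of the shut leaf, 58 mm above the bench, 82 mm from the jig's origin towards the lock end (fixed to the jig; axes as the jig's). The upright hole is 14 mm in diameter with a chamfered mouth and goes through leaf (10 mm), boss and base to the bench.
- leaf_hinge (a point): Middle of the leaf's hinge axis, 53 mm above the bench, 92 mm from the jig's origin towards its +x end; the axis runs along the jig's y.
- leaf_knob (a point): Centre of the black ball knob (26 mm diameter) on a short stem at the leaf's free end, 220 mm from the hinge axis; moves with the leaf. With the leaf shut it is 53 mm above the bench, 46 mm beyond the lock hole and clear of the base.
- leaf (a joint): Angle of the hinged aluminium leaf (180 x 68 x 10 mm, two steel drill bushes), rad: 0 shut and level over the nest, 1.57 upright, beyond that leaning back (at most 2.3). At angle a the knob lies from the hinge 220 mm along -cos(a) of jig x and +sin(a) of z. Stiff hinge: it stays where left; 2 to 4 N at the knob moves it. Shut, it clears a seated blank by 2 mm.
- blank: Plain bright steel plate 120 x 60 x 10 mm with scribed lines and no holes, about 0.55 kg, lying on the bench. Origin: centre of its underside; x along its length, y across (60 mm, the side to grip), z up. Either end may point to the hinge.
- lock_pin: Lock pin, 87 mm long: steel shank 12 mm diameter, 50 mm long, coned tip; collar 30 mm diameter, 5 mm thick; red round handle 22 mm diameter, 32 mm tall. Origin: centre of the tip; z towards the handle. Stands upright in one of the rack's holes, tip 10 mm above the bench and 35 mm deep in the rack. Home in the jig, its tip is 8 mm above the bench.
- rack: Wooden block 190 x 52 x 45 mm fixed to the bench, with three upright holes in a row along its x, 60 mm apart, 14 mm in diameter and 35 mm deep. Origin: centre of its underside. It holds the lock pin, a punch and a twist drill in changing order.
- punch: Dark steel centre punch, 12 mm diameter, 105 mm long, standing in the rack. Origin: centre of its lower end. Leave alone.
- twist_drill: Twist drill with steel shank and gold flutes, 12 mm diameter, 105 mm long, standing in the rack. Origin: centre of its lower end. Leave alone.
- oiler: Yellow oil bottle with red cap, 52 mm diameter, 115 mm tall. Origin: centre of its underside. Leave alone.
- hammer: Hammer, 260 mm long, lying on the bench; origin under its middle, x along it. Leave alone.
- spanner: Steel spanner, 170 mm long, lying flat; origin under its middle, x along it. Leave alone.
- square: Try square lying flat: wooden stock 75 mm, steel blade 110 mm, 14 mm high. Origin under the middle of the stock. Leave alone.
Mind the look-alikes: they are no part of the job. Of the things like the lock_pin, leave any that is turquoise; of the rest the smaller one is meant.

How it is judged:
By the outcome, as a careful person would: the job done as asked, in the order asked, and still so for the second after the job is handed in, with the robot touching nothing.
It also fails if it takes over 72 s, if anything falls off the work surface, if the arm or the gripper's body presses on something with over 40 N, if the wrist force passes 120 N, or if a joint passes its speed limit or range.

ROBOT

A 6-joint arm with a two-finger parallel gripper is mounted at the origin on the work surface. World frame = base frame: x ahead of the robot, y to its left, z up, the work surface at z = 0. Lengths are in m, angles in rad, forces in N, time in s.
With the tool pointing down it reaches from about 0.35 to 0.975 m from the base axis. Payload 7.1 kg.
Tool frame: the origin (TCP) lies midway between the tips of the shut fingers; the grasp point (between the pads) lies 19 mm behind it (robot.grasp_offset is the z of the grasp point in the tool frame, in m); z points along the fingers, y is the line along which they close (so a half turn about z gives the same grasp; the last joint's range is limited). The gripper opens to 88 mm and grips with 3 to 60 N. Pads are 20 mm wide; open, the fingers measure 115 mm over their backs; the gripper's body (75 mm by 178 mm) begins 61 mm behind the grasp point.
Start: joints at [1.278, 0.423, 1.63, -0, 1.089, -0.019], TCP at [0.169, 0.602, 0.223] pointing down, gripper open.
Joint ranges: [-3, 3], [-0.9, 2.11], [0.09, 2.58], [-1.31, 4.45], [0.11, 2.69], [-2.54, 2.54]. Speed limits (rad/s): [2.39, 2.39, 3.01, 3.14, 3.14, 3.14].

INTERFACE

Orientations are given as [roll, pitch, yaw] about the fixed x, y, z axes, in that order (R = Rz(yaw) Ry(pitch) Rx(roll)).
In Python, from rig import robot, optics gives the robot as it stands.
- The arm moves only by the tool play_rows, never from a script. Its argument "commands" is a list that holds one entry, the list of rows, each a list of 4 numbers: the shift along the tool's x, y, z each as a share of 400 mm, from -1 to 1, then the turn about the tool's z as a share of 0.08 rad, from -1 to 1. A call has 1 to 5 rows; each row shifts and turns the commanded pose from where the row before left it, along the tool's axes as they then stand; what a row does not reach is not made up. A row lasts 1/8 s, in which the tool goes at most 62.5 mm and 10.7 degrees, less where a joint would pass 70% of its speed; a pose out of reach is approached as far as the arm can. A call with a number of a shift or a turn outside -1 to 1 is refused whole. A call with a gripper value outside its range is refused whole. "gripper" is the opening, from 0 (shut) to 1 (fully open), set as the call begins (left out, the last holds). The fingers move at their own pace and stop on an object; "squeeze" is the grip in N (left out, the last holds). Time passes only in rows, so rows that do not move let the fingers close. It gives the time, the measured TCP pose, the force, the opening and the grip force at its end, in the units of the state.
- robot.observe(): the state, without advancing time (a new reading comes with each control period).
- optics.camera(name): name is "scene" or "top" or "wrist"; returns the picture (400x640x3 uint8, red, green, blue); there is no depth.
- optics.calibration(name): a dict with "camera_matrix" (3x3 intrinsics, pixels), "k1" (the pictures are not rectified: a ray, as slopes to the right and down, at radius r is drawn at 1 + k1 r^2 times it, then the intrinsics apply), "R" (3x3) and "t" (3): a world point X has camera coordinates R X + t. Camera axes: x right, y down, z forward; pixel columns grow to the right and rows downward; lengths in m; the calibration is good to about 2 mm. A picture is of the moment at which its call begins: read the wrist's pose just before it. calibration takes no time and is no camera call; for the wrist camera it gives the pose at the moment of the call.
- robot.close_job(): hands the job in; it is judged then, once.
The state is a dict: "clock": time; "joint_positions": joint angles; "joint_velocities": joint speeds; "joint_efforts": joint torques, N m; "tool_pos": TCP position; "tcp_rot": TCP orientation; "force": force on the tool from outside, world axes, zero at the start; "torque": the same for the moment, N m; "finger_gap": finger opening in m; "finger_force": force on a finger pad.
Only numpy, scipy, OpenCV 4.12 (cv2) and the standard library are available. Lean on these libraries where they do the work, as an engineer would, in place of code of your own. Each camera call takes 0.05 s, during which the arm holds its last target. There are 200 camera calls.

## Working session

There is one attempt and no reset: what is moved stays moved. The work goes in short steps, Python scripts to look and compute and a tool call to move; the robot and the scene stay as the last step left them, time stands still between calls to the robot, and variables do not carry over. Pictures are saved under pics/ and viewed, at most 10 in all, crops included, and the job is handed in when it is done.

Besides the shell and the picture viewer there is one more tool, called after "Request:" as name([rows], argument=value, ...), one row to a line, values as JSON. play_rows: Moves the arm, as the interface text tells. Its arguments: {"type":"object","properties":{"commands":{"type":"array","items":{"type":"array","items":{"type":"array","items":{"type":"number","minimum":-1,"maximum":1}}}},"gripper":{"type":"number"},"squeeze":{"type":"number"}},"required":["commands"]}

```bash
mkdir -p pics; ls; python3 - <<'E'
from rig import robot, optics
import cv2
s=robot.observe(); print(s)
for n in ("scene","top"):
    c=optics.calibration(n); print(n,c)
    cv2.imwrite(f"pics/{n}0.png",cv2.cvtColor(optics.camera(n),cv2.COLOR_RGB2BGR))
E
```

```text
pics
{'clock': 0.0, 'joint_positions': array([ 1.27800621e+00,  4.23824677e-01,  1.63069046e+00, -4.97095768e-06,
        1.08859082e+00, -1.90132546e-02]), 'joint_velocities': array([-5.10151000e-04,  1.48289141e-04,  1.02988802e-03,  4.43549729e-04,
        6.28562221e-05, -1.61230985e-04]), 'joint_efforts': array([-2.71256220e-03, -5.44624650e+01, -2.73651749e+01,  6.39465521e-02,
        2.29673961e-02, -1.25016809e-04]), 'tool_pos': array([0.16880511, 0.60119518, 0.22191161]), 'tcp_rot': array([-3.14007954e+00, -2.43712017e-05,  2.86781808e+00]), 'force': array([-0.83046213,  0.33882695,  0.39125216]), 'torque': array([ 0.00331004, -0.01326656, -0.02026704]), 'finger_force': 0.0, 'finger_gap': 0.08789891088502633}
scene {'camera_matrix': array([[371.1771484 ,   0.        , 315.66898264],
       [  0.        , 371.1771484 , 191.93052912],
       [  0.        ,   0.        ,   1.        ]]), 'k1': -0.00220469950224617, 'R': array([[ 0.71081206,  0.70312701, -0.01893723],
       [ 0.53003623, -0.55313991, -0.64272687],
       [-0.46239356,  0.44682059, -0.76586131]]), 't': array([-0.28266771, -0.30119006,  1.17331178])}
top {'camera_matrix': array([[406.4120575 ,   0.        , 322.28171521],
       [  0.        , 406.4120575 , 202.64985957],
       [  0.        ,   0.        ,   1.        ]]), 'k1': -0.09924174957560936, 'R': array([[-0.01276219, -0.99989603,  0.00671234],
       [-0.98638972,  0.01148871, -0.16402234],
       [ 0.16392817, -0.00871427, -0.98643379]]), 't': array([-0.1288848 ,  0.56401907,  0.94402919])}
```

View pics/scene0.png

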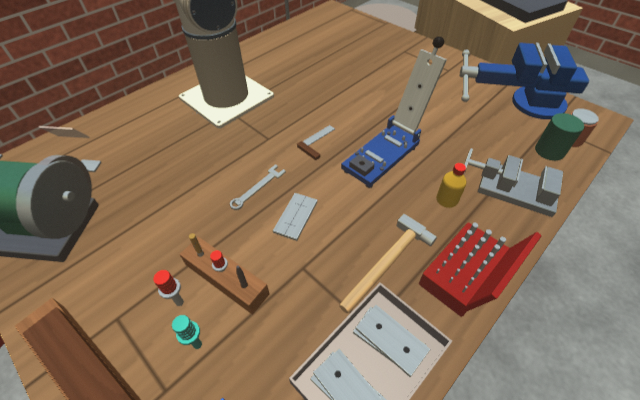

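View pics/top0.png

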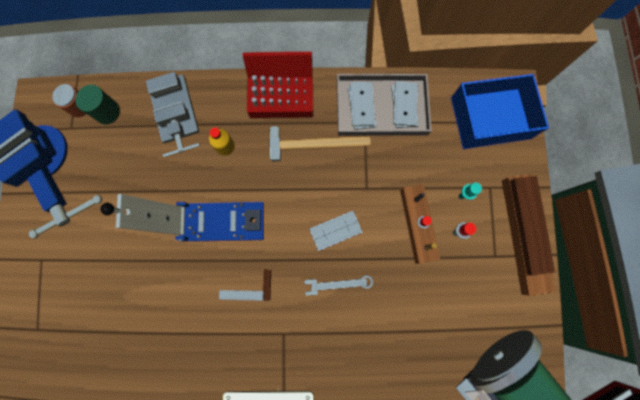

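The scene view shows the jig at about (382,152), with its leaf leaning back and the knob at (438,42). The plain blank is at (296,215), the rack pin's red handle at (217,259), and the free-standing red and turquoise look-alikes at (166,285) and (184,328). In the top view the jig is at (222,221), the knob at (107,209), the blank at (336,230), the rack pin at (425,221) and the other red pin at (467,230).

```bash
cat > h.py <<'E'
import numpy as np, cv2
from rig import robot, optics
def ray(c,p):
    K=np.array(c["camera_matrix"]); d=np.array([c["k1"],0,0,0,0.])
    q=cv2.undistortPoints(np.array([[p]],float),K,d)[0,0]
    R=np.array(c["R"]); t=np.array(c["t"])
    v=R.T@np.r_[q,1.]; return -R.T@t, v/np.linalg.norm(v)
def at_z(c,p,z):
    o,v=ray(c,p); return o+v*(z-o[2])/v[2]
def tri(*cp):
    A=np.zeros((3,3));b=np.zeros(3)
    L=[ray(c,p) for c,p in cp]
    for o,v in L:
        M=np.eye(3)-np.outer(v,v); A+=M; b+=M@o
    X=np.linalg.solve(A,b)
    return X, max(np.linalg.norm((np.eye(3)-np.outer(v,v))@(X-o)) for o,v in L)
def proj(c,X):
    R=np.array(c["R"]);K=np.array(c["camera_matrix"])
    return cv2.projectPoints(np.array([X],float),cv2.Rodrigues(R)[0],np.array(c["t"]),K,np.array([c["k1"],0,0,0,0.]))[0][0,0]
E
python3 - <<'E'
from h import *
T=optics.calibration("top");S=optics.calibration("scene")
np.set_printoptions(precision=3,suppress=True)
for n,s,t in [("knob",(438,42),(107,209)),("boss",(362,161),(253,219)),("blank",(296,215),(336,230)),("pin",(217,257),(425,221)),("red2",(164,277),(468,229)),("turq",(182,323),(474,190)),("oilcap",(460,169),(214,132))]:
    print(n,*tri((S,s),(T,t)))
for p,z in [((264,203),.03),((264,241),.03),((181,203),.03),((183,240),.03),((310,231),.01),((354,210),.01),((363,232),.01),((319,250),.01),((404,188),.045),((424,187),.045),((417,263),.045),((439,261),.045)]: print(p,at_z(T,p,z))
w=optics.calibration("wrist"); print(w)
E
```

```text
knob [0.52  0.289 0.256] 0.00017359544608075328
boss [0.524 0.033 0.053] 0.0010552716793128202
blank [ 0.5   -0.169  0.005] 0.0008110356271998792
pin [ 0.51  -0.377  0.083] 0.0005937237805038534
red2 [ 0.487 -0.471  0.104] 0.00012884844447495682
turq [ 0.58  -0.493  0.1  ] 0.00015440154972010104
oilcap [0.726 0.12  0.105] 0.0005024658799667815
(264, 203) [0.566 0.009 0.03 ]
(264, 241) [0.472 0.008 0.03 ]
(181, 203) [0.568 0.218 0.03 ]
(183, 240) [0.476 0.209 0.03 ]
(310, 231) [ 0.497 -0.104  0.01 ]
(354, 210) [ 0.549 -0.216  0.01 ]
(363, 232) [ 0.493 -0.237  0.01 ]
(319, 250) [ 0.449 -0.126  0.01 ]
(404, 188) [ 0.597 -0.338  0.045]
(424, 187) [ 0.599 -0.388  0.045]
(417, 263) [ 0.413 -0.362  0.045]
(439, 261) [ 0.417 -0.416  0.045]
{'camera_matrix': array([[289.798,   0.   , 317.653],
       [  0.   , 289.798, 193.846],
       [  0.   ,   0.   ,   1.   ]]), 'k1': -0.036813154171004, 'R': array([[ 0.27 ,  0.963, -0.002],
       [ 0.925, -0.259,  0.278],
       [ 0.267, -0.077, -0.961]]), 't': array([-0.624, -0.033,  0.39 ])}
```

```bash
cat >> h.py <<'E'
def plan(*wps):
    """rows (tool axes, shares) from the measured pose through waypoints (x,y,z,yaw[,n])"""
    s=robot.observe(); p=np.array(s["tool_pos"]); yaw=s["tcp_rot"][2]
    print("now",np.round(p,4),round(yaw,4),"clock",round(s["clock"],2))
    for w in wps:
        q=np.array(w[:3]); dy=(w[3]-yaw+np.pi)%(2*np.pi)-np.pi
        n=w[4] if len(w)>4 else int(max(np.ceil(np.linalg.norm(q-p)/.058),np.ceil(abs(dy)/.0801),1))
        st=(q-p)/n
        print("->",w,n,"rows")
        for i in range(n):
            c,k=np.cos(yaw),np.sin(yaw)
            X=np.array([c,k,0]);Y=np.array([k,-c,0])
            print([round(float(a),3) for a in (st@X/.4,st@Y/.4,-st[2]/.4,-dy/n/.08)])
            yaw+=dy/n
        p=q
def shot(name,cam="wrist"):
    c=optics.calibration(cam); im=cv2.cvtColor(optics.camera(cam),cv2.COLOR_RGB2BGR)
    cv2.imwrite(f"pics/{name}.png",im); np.savez(f"pics/{name}.npz",**c); return im,c
def load(name): return cv2.imread(f"pics/{name}.png"),dict((k,v if v.ndim else float(v)) for k,v in np.load(f"pics/{name}.npz").items())
E
python3 - <<'E'
from h import *
plan((.40,.12,.33,1.977,12))
E
```

```text
now [0.1688 0.6013 0.222 ] 2.8678 clock 0.1
-> (0.4, 0.12, 0.33, 1.977, 12) 12 rows
[-0.073, -0.084, -0.022, 0.928]
[-0.079, -0.078, -0.022, 0.928]
[-0.085, -0.072, -0.022, 0.928]
[-0.09, -0.065, -0.022, 0.928]
[-0.095, -0.058, -0.022, 0.928]
[-0.099, -0.051, -0.022, 0.928]
[-0.102, -0.044, -0.022, 0.928]
[-0.105, -0.036, -0.022, 0.928]
[-0.108, -0.028, -0.022, 0.928]
[-0.109, -0.02, -0.022, 0.928]
[-0.111, -0.012, -0.022, 0.928]
[-0.111, -0.004, -0.022, 0.928]
```

Request:
play_rows([
  [[-0.073,-0.084,-0.022,0.93],[-0.079,-0.078,-0.022,0.93],[-0.085,-0.072,-0.022,0.93],[-0.09,-0.065,-0.022,0.93]],
], gripper=1)

```text
clock: 0.6
tool_pos: [0.2458, 0.4396, 0.2578]
tcp_rot: [-3.141, 0.0, 2.568]
force: [-0.2, 0.0, -0.2]
finger_gap: 0.0879
finger_force: 0.0
```

Request:
play_rows([
  [[-0.095,-0.058,-0.022,0.93],[-0.099,-0.051,-0.022,0.93],[-0.102,-0.044,-0.022,0.93],[-0.105,-0.036,-0.022,0.93]],
])

```text
clock: 1.1
tool_pos: [0.3227, 0.2793, 0.2932]
tcp_rot: [-3.141, 0.0, 2.27]
force: [0.5, 1.1, 0.4]
finger_gap: 0.0879
finger_force: 0.0
```

Request:
play_rows([
  [[-0.108,-0.028,-0.022,0.93],[-0.109,-0.02,-0.022,0.93],[-0.111,-0.012,-0.022,0.93],[-0.111,-0.004,-0.022,0.93]],
])

```text
clock: 1.6
tool_pos: [0.3994, 0.1186, 0.3285]
tcp_rot: [-3.142, -0.0, 1.973]
force: [0.4, 0.6, -0.4]
finger_gap: 0.0878
finger_force: 0.0
```

```bash
python3 - <<'E'
from h import *
shot("w1")
plan((.47,-.15,.24,1.977))
E
```

```text
now [0.4016 0.1156 0.3296] 1.9682 clock 1.65
-> (0.47, -0.15, 0.24, 1.977) 5 rows
[-0.136, -0.02, 0.045, -0.022]
[-0.136, -0.02, 0.045, -0.022]
[-0.136, -0.02, 0.045, -0.022]
[-0.136, -0.021, 0.045, -0.022]
[-0.136, -0.021, 0.045, -0.022]
```

View pics/w1.png

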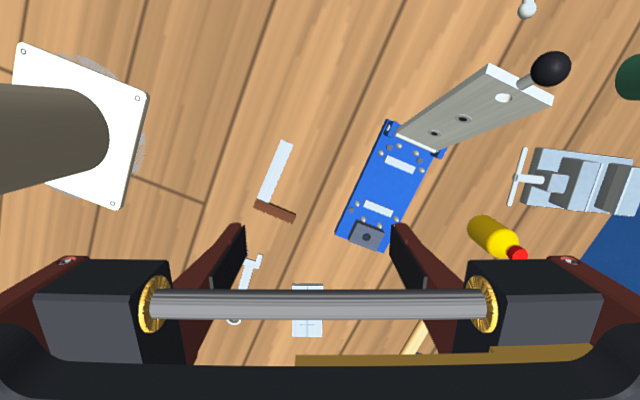

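In this wrist view (w1) the boss hole is at (366,238). The dowels show on the blue base around (359,204)–(419,163), the knob is at (551,68), and the blank at (307,300) is partly hidden behind the gripper.

```bash
python3 - <<'E'
from h import *
plan((.536,-.263,.24,1.977,8))
E
```

```text
now [0.4016 0.1156 0.3296] 1.9682 clock 1.65
-> (0.536, -0.263, 0.24, 1.977, 8) 8 rows
[-0.125, -0.007, 0.028, -0.014]
[-0.125, -0.007, 0.028, -0.014]
[-0.125, -0.007, 0.028, -0.014]
[-0.125, -0.007, 0.028, -0.014]
[-0.125, -0.008, 0.028, -0.014]
[-0.125, -0.008, 0.028, -0.014]
[-0.125, -0.008, 0.028, -0.014]
[-0.125, -0.008, 0.028, -0.014]
```

Request:
play_rows([
  [[-0.125,-0.007,0.028,-0.014],[-0.125,-0.007,0.028,-0.014],[-0.125,-0.007,0.028,-0.014],[-0.125,-0.007,0.028,-0.014]],
])

```text
clock: 2.15
tool_pos: [0.468, -0.0697, 0.283]
tcp_rot: [-3.142, -0.0, 1.979]
force: [0.3, 0.6, 0.6]
finger_gap: 0.0877
finger_force: 0.0
```

Request:
play_rows([
  [[-0.125,-0.008,0.028,-0.014],[-0.125,-0.008,0.028,-0.014],[-0.125,-0.008,0.028,-0.014],[-0.125,-0.008,0.028,-0.014],[0,0,0,0]],
])

```text
clock: 2.78
tool_pos: [0.5359, -0.259, 0.237]
tcp_rot: [-3.14, -0.001, 1.981]
force: [-0.9, 0.1, -0.7]
finger_gap: 0.0878
finger_force: 0.0
```

```bash
python3 - <<'E'
from h import *
a,_=shot("w2")
print(robot.observe()["tool_pos"],robot.observe()["tcp_rot"])
E
```

```text
[ 0.5354203  -0.25734359  0.23745701] [-3.14028602e+00 -1.77056160e-03  1.98190911e+00]
```

View pics/w2.png

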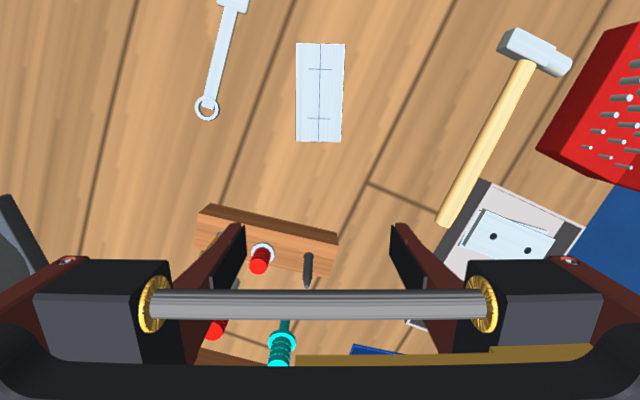

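The blank in w2 spans corners (296,43), (345,44), (341,142) and (296,141). The rack pin's handle is at (260,258) and the punch at (308,265).

```bash
python3 - <<'E'
from h import *
np.set_printoptions(precision=4,suppress=True)
im,c=load("w2"); S=optics.calibration("scene");T=optics.calibration("top")
def quad(im,roi,th):
    x0,y0,x1,y1=roi; h=cv2.cvtColor(im,cv2.COLOR_BGR2HSV)[y0:y1,x0:x1]
    m=((h[...,1]<60)&(h[...,2]>th)).astype(np.uint8)*255
    m=cv2.morphologyEx(m,cv2.MORPH_CLOSE,np.ones((5,5)))
    k=max(cv2.findContours(m,0,1)[0],key=cv2.contourArea)
    r=cv2.boxPoints(cv2.minAreaRect(k)); a=cv2.approxPolyDP(cv2.convexHull(k),4,True)[:,0]
    return a+np.array([x0,y0])
a=quad(im,(280,30,360,155),140); print(a.tolist())
P=np.array([at_z(c,p+.0,.01) for p in a]); print(P, [np.linalg.norm(P[i]-P[i-1]) for i in range(len(P))], P.mean(0))
s0=cv2.imread("pics/scene0.png");t0=cv2.imread("pics/top0.png")
b=quad(s0,(265,185,325,245),110); print(b.tolist())
d=quad(t0,(300,200,370,260),120); print(d.tolist(), [at_z(T,p,.01).tolist() for p in d])
for p in a: # match by projection
    X=at_z(c,p,.01); ps=min(b,key=lambda q:np.linalg.norm(q-proj(S,X))); pt=min(d,key=lambda q:np.linalg.norm(q-proj(T,X)))
    print(tri((c,p),(S,ps)),tri((c,p),(S,ps),(T,pt)))
w1,_=load("w1")
A=cv2.resize(w1[110:260,325:455],None,fx=3.4,fy=3.4,interpolation=cv2.INTER_CUBIC)
B=cv2.resize(t0[195:250,172:272],None,fx=3.4,fy=3.4,interpolation=cv2.INTER_CUBIC)
o=np.zeros((A.shape[0],A.shape[1]+B.shape[1],3),np.uint8); o[:,:A.shape[1]]=A;o[:B.shape[0],A.shape[1]:]=B
C=cv2.resize(s0[225:305,140:250],None,fx=3,fy=3,interpolation=cv2.INTER_CUBIC); o[B.shape[0]+5:B.shape[0]+5+C.shape[0],A.shape[1]:A.shape[1]+C.shape[1]]=C
print(o.shape); cv2.imwrite("pics/comp.png",o)
E
```

```text
[[344, 44], [340, 141], [298, 141], [296, 43]]
[[ 0.5027 -0.1036  0.01  ]
 [ 0.5473 -0.2128  0.01  ]
 [ 0.4963 -0.235   0.01  ]
 [ 0.4484 -0.126   0.01  ]] [np.float64(0.05871757472573585), np.float64(0.11792662396915166), np.float64(0.05565969681032128), np.float64(0.11902372750962091)] [ 0.4987 -0.1693  0.01  ]
[[316, 199], [296, 238], [273, 231], [294, 193]]
[[353, 211], [361, 232], [318, 250], [309, 229]] [[0.5462781251460135, -0.21337597336220204, 0.010000000000000009], [0.49287097754966724, -0.23215645365510645, 0.010000000000000009], [0.4493652291468547, -0.12392169211332961, 0.010000000000000009], [0.5020446410347041, -0.10197053499062507, 0.010000000000000009]]
(array([ 0.5024, -0.1039,  0.0091]), np.float64(0.000512528664762528)) (array([ 0.5021, -0.1028,  0.0076]), np.float64(0.000999789212134249))
(array([ 0.5475, -0.2129,  0.008 ]), np.float64(4.0587299273446204e-05)) (array([ 0.5472, -0.2131,  0.0078]), np.float64(0.00073261185540982))
(array([ 0.4961, -0.2355,  0.0067]), np.float64(0.0001261666637635312)) (array([ 0.4947, -0.2343,  0.0036]), np.float64(0.0020288535334312173))
(array([ 0.4474, -0.1252,  0.0042]), np.float64(0.00022142239429086803)) (array([ 0.4484, -0.125 ,  0.0051]), np.float64(0.0016183306758169053))
(510, 782, 3)
```

View pics/comp.png

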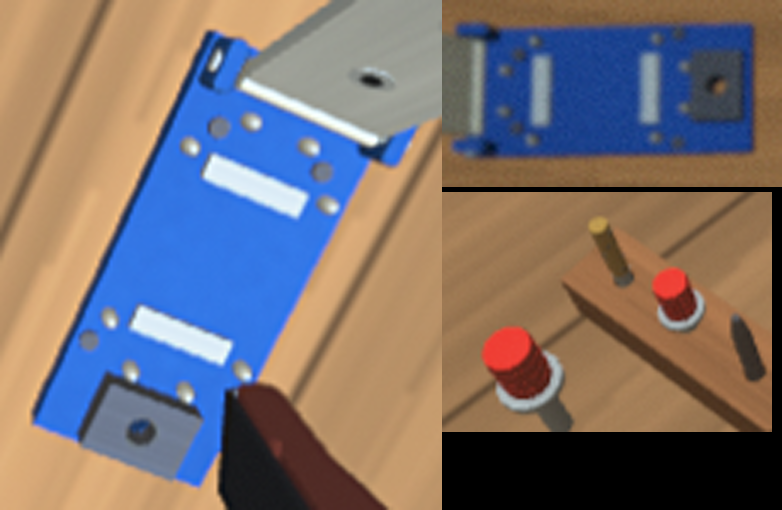

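The composite shows the eight dowels in bright grey, two rest strips and the boss hole. The scene crop confirms that the rack pin is the smaller red one, while the larger red one stands on its own outside. The blank measures as centre (0.4985,−0.169) at 112°, top about 8 mm up, which agrees with the text.

```bash
python3 - <<'E'
from h import *
np.set_printoptions(precision=4,suppress=True)
_,c=load("w1");T=optics.calibration("top")
f=lambda p:(p[0]/3.4+325-.35,p[1]/3.4+110-.35)
g=lambda p:((p[0]-442)/3.4+172-.35,p[1]/3.4+195-.35)
W=dict(hole=(141,431),sA=(256,186),sB=(181,335),d1=(190,146),d2=(250,121),d3=(308,146),d4=(328,204),d5=(110,318),d6=(130,370),d7=(186,392),d8=(242,370))
t=dict(hole=(717,85),sA=(541,90),sB=(650,88),d1=(533,140),d2=(505,112),d3=(505,71),d4=(535,41),d5=(655,138),d6=(684,107),d7=(684,67),d8=(656,40))
for k in W:
    z=.048 if k=='hole' else .036 if k[0]=='s' else .042
    print(k,at_z(c,f(W[k]),z)[:2],at_z(T,g(t[k]),z)[:2],*tri((c,f(W[k])),(T,g(t[k]))))
plan((.4985,-.1692,.08,1.962,4),(.4985,-.1692,.012,1.962,3))
E
```

```text
hole [0.5216 0.0356] [0.5224 0.0338] [0.5228 0.0344 0.0446] 3.3948385015201816e-05
sA [0.5214 0.1645] [0.5216 0.1643] [0.5216 0.1645 0.0353] 1.1336790836462788e-05
sB [0.5216 0.0848] [0.5223 0.0845] [0.5222 0.0846 0.0348] 0.00019535855829513123
d1 [0.4831 0.1694] [0.4848 0.1671] [0.4852 0.1692 0.0349] 0.00025336140772387974
d2 [0.5031 0.1902] [0.5051 0.1883] [0.5056 0.1904 0.0348] 0.0003359660995067332
d3 [0.5328 0.1906] [0.5349 0.1895] [0.5353 0.1909 0.0364] 0.00048166195872000224
d4 [0.5542 0.1705] [0.5566 0.1682] [0.5577 0.1703 0.0342] 0.0002618837107816617
d5 [0.4845 0.0806] [0.4855 0.0788] [0.4857 0.0797 0.0378] 0.0001482652301901229
d6 [0.5048 0.0604] [0.5076 0.0584] [0.5074 0.0591 0.0363] 0.0008952759047293445
d7 [0.535  0.0608] [0.5365 0.0589] [0.5369 0.0596 0.0376] 0.00025213639969182475
d8 [0.555  0.0817] [0.5564 0.0796] [0.5571 0.0806 0.0372] 6.382999727676308e-05
now [ 0.5354 -0.2573  0.2375] 1.9819 clock 2.83
-> (0.4985, -0.1692, 0.08, 1.962, 4) 4 rows
[0.06, 0.001, 0.098, 0.062]
[0.06, 0.001, 0.098, 0.062]
[0.06, 0.0, 0.098, 0.062]
[0.06, -0.0, 0.098, 0.062]
-> (0.4985, -0.1692, 0.012, 1.962, 3) 3 rows
[0.0, 0.0, 0.057, -0.0]
[0.0, 0.0, 0.057, -0.0]
[0.0, 0.0, 0.057, -0.0]
```

Request:
play_rows([
  [[0.06,0,0.098,0.06],[0.06,0,0.098,0.06],[0.06,0,0.098,0.06],[0.06,0,0.098,0.06],[0,0,0,0]],
])

```text
clock: 3.45
tool_pos: [0.4949, -0.1656, 0.0802]
tcp_rot: [-3.137, -0.005, 1.968]
force: [-0.6, -0.4, 0.0]
finger_gap: 0.088
finger_force: 0.0
```

Request:
play_rows([
  [[0,0,0.057,0],[0,0,0.057,0],[0,0,0.055,0],[0,0,0,0],[0,0,0,0]],
])

```text
clock: 4.08
tool_pos: [0.4993, -0.1689, 0.0159]
tcp_rot: [3.14, 0.002, 1.965]
force: [0.3, 0.7, -0.5]
finger_gap: 0.0882
finger_force: 0.0
```

```bash
python3 - <<'E'
from h import *
plan((.4985,-.1692,.002,1.962,1))
E
```

```text
now [ 0.4993 -0.1689  0.0159] 1.9649 clock 4.08
-> (0.4985, -0.1692, 0.002, 1.962, 1) 1 rows
[0.0, -0.002, 0.035, 0.036]
```

Request:
play_rows([
  [[0,-0.002,0.015,0],[0,0,0.012,0],[0,0,0,0],[0,0,0,0]],
])

```text
clock: 4.58
tool_pos: [0.4972, -0.1687, 0.0035]
tcp_rot: [-3.141, -0.0, 1.965]
force: [0.5, -0.7, 0.1]
finger_gap: 0.0879
finger_force: 0.0
```

Request:
play_rows([
  [[0,0,0.003,0],[0,0,0,0],[0,0,0,0],[0,0,0,0],[0,0,0,0]],
], gripper=0, squeeze=40)

```text
clock: 5.2
tool_pos: [0.4974, -0.1687, 0.0023]
tcp_rot: [3.141, 0.0, 1.965]
force: [0.7, 0.3, -0.6]
finger_gap: 0.0593
finger_force: 40.0
```

Request:
play_rows([
  [[0,0,0,0],[0,0,0,0]],
])

```text
clock: 5.45
tool_pos: [0.4974, -0.1687, 0.0023]
tcp_rot: [3.141, 0.0, 1.965]
force: [1.8, 1.0, -0.8]
finger_gap: 0.0594
finger_force: 40.0
```

```bash
python3 - <<'E'
from h import *
plan((.5,-.168,.06,1.965,1),(.5217,.02,.20,1.577,5))
E
```

```text
now [ 0.4974 -0.1687  0.0023] 1.9647 clock 5.45
-> (0.5, -0.168, 0.06, 1.965, 1) 1 rows
[-0.001, 0.007, -0.144, -0.003]
-> (0.5217, 0.02, 0.2, 1.577, 5) 5 rows
[0.083, 0.046, -0.07, 0.97]
[0.086, 0.04, -0.07, 0.97]
[0.089, 0.033, -0.07, 0.97]
[0.091, 0.026, -0.07, 0.97]
[0.093, 0.019, -0.07, 0.97]
```

Request:
play_rows([
  [[0,0,-0.06,0],[0,0.007,-0.084,0],[0.083,0.046,-0.07,0.97],[0.086,0.04,-0.07,0.97],[0.089,0.033,-0.07,0.97]],
])

```text
clock: 6.08
tool_pos: [0.5118, -0.0535, 0.1441]
tcp_rot: [-3.139, -0.0, 1.729]
force: [0.2, 1.0, -4.6]
finger_gap: 0.0598
finger_force: 40.0
```

Request:
play_rows([
  [[0.091,0.026,-0.07,0.97],[0.093,0.019,-0.07,0.97],[0,0,0,0],[0,0,0,0],[0,0,0,0]],
])

```text
clock: 6.7
tool_pos: [0.5207, 0.0199, 0.1986]
tcp_rot: [-3.139, 0.0, 1.576]
force: [-0.1, 0.4, -5.1]
finger_gap: 0.0595
finger_force: 40.0
```

```bash
python3 - <<'E'
from h import *
im,c=shot("w3")
s=robot.observe();print(s["tool_pos"],s["tcp_rot"],s["finger_gap"],s["finger_force"])
x0,y0=200,80
o=cv2.resize(im[y0:400,x0:460],None,fx=1.875,fy=1.875,interpolation=cv2.INTER_CUBIC)
u=[proj(c,(x,y,.04)) for x,y in [(.485,.169),(.557,.17),(.4857,.08),(.557,.08)]]; print(u)
# full width, 1.25x
cv2.imwrite("pics/w3z.png",cv2.resize(im[60:400,160:500],None,fx=1.76,fy=1.76,interpolation=cv2.INTER_CUBIC))
E
```

```text
[0.5209217  0.01983796 0.19868409] [-3.13902181e+00  2.12288230e-04  1.57582718e+00] 0.0596447886266005 39.98902380466461
[array([283.90564235,  35.34471679]), array([355.871777  ,  34.67191259]), array([286.49322092, 125.93446406]), array([352.69345957, 126.31256867])]
```

View pics/w3z.png

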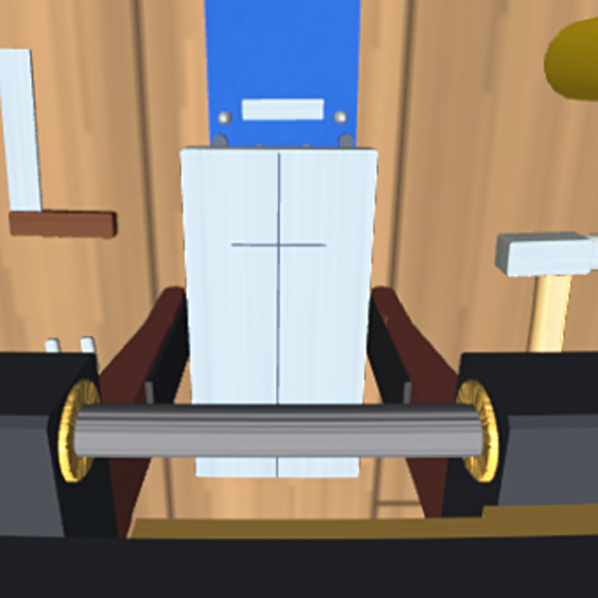

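The blank hangs level and square in the grip, with its far edge at zoomed row 150 and its near edge at row 477. Jig dowels d5 and d8 are at zoomed (224,117) and (341,117), and the rest strip is at (283,109).

```bash
python3 - <<'E'
from h import *
np.set_printoptions(precision=4,suppress=True)
im,c=load("w3"); f=lambda p:((p[0]+.5)/1.76+160-.5,(p[1]+.5)/1.76+60-.5)
zt=.1987+.0077
q=[(181,150),(377,150),(358,477),(197,477)]
P=np.array([at_z(c,f(p),zt) for p in q]); print(P,P.mean(0))
print([np.linalg.norm(P[i]-P[i-1]) for i in range(4)])
s=np.array(robot.observe()["tool_pos"]); print("blank centre - tcp",P.mean(0)-s)
T=optics.calibration("top");_,c1=load("w1")
for n,p,z in [("strip",(283,109),.036),("d5",(224,117),.037),("d8",(341,117),.037)]: print(n,at_z(c,f(p),z))
E
```

```text
[[ 0.4906  0.0786  0.2064]
 [ 0.5491  0.079   0.2064]
 [ 0.5495 -0.0394  0.2064]
 [ 0.4906 -0.0398  0.2064]] [0.52   0.0196 0.2064]
[np.float64(0.11840992997560813), np.float64(0.05847367472984028), np.float64(0.1183319282966237), np.float64(0.05883051436037346)]
blank centre - tcp [-0.001  -0.0002  0.0077]
strip [0.5224 0.0845 0.036 ]
d5 [0.486  0.0795 0.037 ]
d8 [0.5583 0.0799 0.037 ]
```

```bash
python3 - <<'E'
from h import *
plan((.5222,.1248,.10,1.577,3),(.5222,.1248,.055,1.577,1))
E
```

```text
now [0.5209 0.0198 0.1987] 1.5758 clock 6.75
-> (0.5222, 0.1248, 0.1, 1.577, 3) 3 rows
[0.087, 0.002, 0.082, -0.005]
[0.087, 0.002, 0.082, -0.005]
[0.087, 0.002, 0.082, -0.005]
-> (0.5222, 0.1248, 0.055, 1.577, 1) 1 rows
[0.0, 0.0, 0.113, -0.0]
```

Request:
play_rows([
  [[0.087,0.001,0.082,0],[0.087,0.001,0.082,0],[0.087,0.001,0.082,0],[0,0,0.05,0],[0,0,0.06,0]],
])

```text
clock: 7.38
tool_pos: [0.5223, 0.1249, 0.0561]
tcp_rot: [-3.141, 0.0, 1.577]
force: [0.5, -0.8, -6.0]
finger_gap: 0.0597
finger_force: 40.0
```

Request:
play_rows([
  [[0,0,0,0],[0,0,0,0],[0,0,0,0]],
])

```text
clock: 7.75
tool_pos: [0.5233, 0.125, 0.0585]
tcp_rot: [3.14, -0.0, 1.576]
force: [0.5, -0.6, -6.3]
finger_gap: 0.0596
finger_force: 40.0
```

```bash
python3 - <<'E'
from h import *
plan((.5222,.1248,.048,1.577,1))
E
```

```text
now [0.5233 0.125  0.0585] 1.5762 clock 7.75
-> (0.5222, 0.1248, 0.048, 1.577, 1) 1 rows
[-0.001, -0.003, 0.026, -0.01]
```

Request:
play_rows([
  [[0,-0.001,0.02,0],[0,0,0.012,0],[0,0,0,0],[0,0,0,0]],
])

```text
clock: 8.25
tool_pos: [0.5221, 0.1252, 0.0446]
tcp_rot: [-3.141, 0.0, 1.577]
force: [0.5, 0.1, -5.0]
finger_gap: 0.0595
finger_force: 40.0
```

Request:
play_rows([
  [[0,0,0.008,0],[0,0,0.006,0],[0,0,0,0],[0,0,0,0]],
])

```text
clock: 8.75
tool_pos: [0.5221, 0.1252, 0.0391]
tcp_rot: [3.142, 0.0, 1.577]
force: [0.2, 0.1, -5.0]
finger_gap: 0.0595
finger_force: 40.0
```

Request:
play_rows([
  [[0,0,0.004,0],[0,0,0,0],[0,0,0,0]],
])

```text
clock: 9.12
tool_pos: [0.5223, 0.1252, 0.0383]
tcp_rot: [3.141, -0.0, 1.577]
force: [-2.7, -0.7, 5.9]
finger_gap: 0.0599
finger_force: 40.0
```

Request:
play_rows([
  [[0,0,0,0],[0,0,0,0],[0,0,0,0],[0,0,-0.05,0]],
], gripper=1)

```text
clock: 9.62
tool_pos: [0.5211, 0.1249, 0.0565]
tcp_rot: [-3.139, 0.001, 1.577]
force: [0.0, 1.0, -0.4]
finger_gap: 0.0876
finger_force: 0.0
```

Request:
play_rows([
  [[0,0,-0.13,0],[0,0,-0.14,0],[0,0,-0.14,0],[-0.05,0,-0.14,0],[-0.05,0,-0.1,0]],
])

```text
clock: 10.25
tool_pos: [0.5227, 0.0849, 0.3203]
tcp_rot: [3.139, -0.0, 1.577]
force: [0.3, 0.6, 0.1]
finger_gap: 0.0879
finger_force: 0.0
```

Request:
play_rows([
  [[0,0,0,0],[0,0,0,0]],
])

```text
clock: 10.5
tool_pos: [0.5217, 0.0852, 0.3165]
tcp_rot: [-3.14, -0.0, 1.576]
force: [-0.0, 0.6, 0.0]
finger_gap: 0.0877
finger_force: 0.0
```

```bash
python3 - <<'E'
from h import *
np.set_printoptions(precision=4,suppress=True)
im,c=shot("w4"); s=robot.observe(); print(s["tool_pos"],s["tcp_rot"])
T=optics.calibration("top");S=optics.calibration("scene");_,c1=load("w1")
shot("top4","top"); shot("scene4","scene")
def blob(im,ctr,r=16):
    x,y=ctr; h=im[y-r:y+r,x-r:x+r].max(2); m=(h<60).astype(np.uint8)
    n,l,st,ce=cv2.connectedComponentsWithStats(m); i=1+np.argmax(st[1:,4]); return ce[i]+[x-r,y-r],st[i]
kt,a=blob(cv2.imread("pics/top0.png"),(107,209)); ks,b=blob(cv2.imread("pics/scene0.png"),(438,42)); kw,d=blob(cv2.imread("pics/w1.png"),(551,68),26)
print(kt,ks,kw,a,b,d); print(tri((T,kt),(S,ks)),tri((c1,kw),(S,ks),(T,kt)))
print("knob in w4",proj(c,(.52,.289,.256)),[proj(c,(x,y,.044)) for x,y in[(.49,.064),(.554,.064),(.49,.186),(.554,.186)]])
E
```

```text
[0.5214 0.0853 0.3159] [-3.139   0.0002  1.5768]
[107.0635 208.619 ] [438.0538  41.7957] [549.7765  68.7371] [ 10  10  14  12 126] [11 11 11 11 93] [  5  10  41  34 989]
(array([0.5206, 0.2883, 0.257 ]), np.float64(4.296852210449494e-05)) (array([0.5203, 0.2886, 0.2565]), np.float64(0.0004217743982427264))
knob in w4 [318.1293 -94.5792] [array([297.4033, 176.5123]), array([339.2166, 176.7468]), array([296.3208,  92.6135]), array([341.3857,  92.8892])]
```

View pics/w4.png

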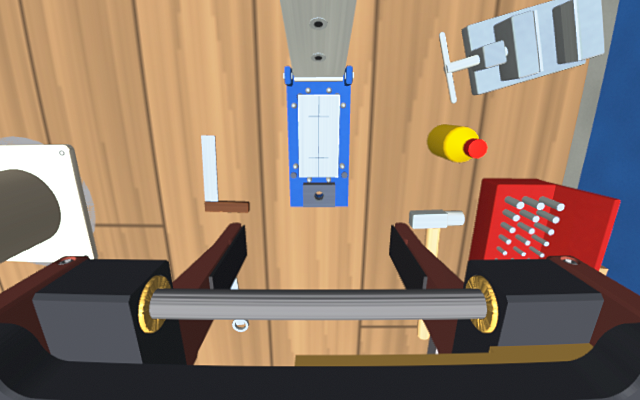

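The blank sits between all eight dowels at (299–340, 95–178) in w4, flat and square. The knob triangulates to (0.5204, 0.2886, 0.2567), which is about 0.219 m from the hinge and matches the text.

```bash
python3 - <<'E'
from h import *
plan((.5205,.2886,.335,1.577,4),(.5205,.2886,.238,1.577,3))
E
```

```text
now [0.5215 0.0855 0.3157] 1.5773 clock 10.65
-> (0.5205, 0.2886, 0.335, 1.577, 4) 4 rows
[0.127, 0.0, -0.012, 0.001]
[0.127, 0.0, -0.012, 0.001]
[0.127, 0.0, -0.012, 0.001]
[0.127, 0.0, -0.012, 0.001]
-> (0.5205, 0.2886, 0.238, 1.577, 3) 3 rows
[0.0, 0.0, 0.081, -0.0]
[0.0, 0.0, 0.081, -0.0]
[0.0, 0.0, 0.081, -0.0]
```

Request:
play_rows([
  [[0.1,0,-0.048,0],[0.136,0,0,0],[0.136,0,0,0],[0.136,0,0,0],[0,0,0,0]],
])

```text
clock: 11.28
tool_pos: [0.5201, 0.2917, 0.3348]
tcp_rot: [-3.139, 0.001, 1.581]
force: [0.1, -0.9, -0.3]
finger_gap: 0.0875
finger_force: 0.0
```

Request:
play_rows([
  [[0,0,0.08,0],[0,0,0.08,0],[0,0,0.08,0],[0,0,0,0],[0,0,0,0]],
])

```text
clock: 11.9
tool_pos: [0.5216, 0.2881, 0.2414]
tcp_rot: [3.141, -0.0, 1.576]
force: [-0.7, 0.6, -0.1]
finger_gap: 0.0876
finger_force: 0.0
```

Request:
play_rows([
  [[0,0,0.008,0],[0,0,0,0],[0,0,0,0],[0,0,0,0],[0,0,0,0]],
], gripper=0, squeeze=15)

```text
clock: 12.52
tool_pos: [0.5211, 0.2884, 0.2376]
tcp_rot: [3.141, -0.0, 1.577]
force: [0.8, 0.2, -0.2]
finger_gap: 0.0414
finger_force: 0.0
```

Request:
play_rows([
  [[0,0,0,0],[0,0,0,0],[0,0,0,0]],
])

```text
clock: 12.9
tool_pos: [0.5205, 0.2884, 0.2374]
tcp_rot: [-3.14, 0.0, 1.577]
force: [-3.2, 0.4, 2.6]
finger_gap: 0.0249
finger_force: 15.0
```

```bash
python3 - <<'E'
from h import *
p=np.array(robot.observe()["tool_pos"]); H=np.array([.2088,.053-.019]); d=p[1:]-H; a=np.arctan2(d[1],-d[0]); print(p,a,np.hypot(*d))
n=18; A=np.linspace(a,0,n+1); K=H[:,None]+np.linspace(np.hypot(*d),.22,n+1)*np.array([-np.cos(A),np.sin(A)])
D=np.diff(K,axis=1)
for i in range(n): print([round(D[0,i]/.4,3),0,round(-D[1,i]/.4,3),0],K[:,i+1].round(4))
E
```

```text
[0.52048422 0.28837744 0.23739539] 1.9437326490354077 0.21840845361185576
[np.float64(-0.056), 0, np.float64(-0.019), 0] [0.266  0.2449]
[np.float64(-0.058), 0, np.float64(-0.013), 0] [0.243  0.2499]
[np.float64(-0.059), 0, np.float64(-0.006), 0] [0.2195 0.2524]
[np.float64(-0.059), 0, np.float64(0.0), 0] [0.1959 0.2524]
[np.float64(-0.059), 0, np.float64(0.006), 0] [0.1724 0.2498]
[np.float64(-0.058), 0, np.float64(0.013), 0] [0.1494 0.2447]
[np.float64(-0.056), 0, np.float64(0.019), 0] [0.127  0.2372]
[np.float64(-0.054), 0, np.float64(0.025), 0] [0.1055 0.2272]
[np.float64(-0.051), 0, np.float64(0.03), 0] [0.0852 0.215 ]
[np.float64(-0.047), 0, np.float64(0.036), 0] [0.0664 0.2007]
[np.float64(-0.043), 0, np.float64(0.041), 0] [0.0492 0.1845]
[np.float64(-0.038), 0, np.float64(0.045), 0] [0.0338 0.1665]
[np.float64(-0.033), 0, np.float64(0.049), 0] [0.0205 0.1469]
[np.float64(-0.028), 0, np.float64(0.052), 0] [0.0093 0.126 ]
[np.float64(-0.022), 0, np.float64(0.055), 0] [0.0005 0.1039]
[np.float64(-0.016), 0, np.float64(0.057), 0] [-0.0059  0.0811]
[np.float64(-0.01), 0, np.float64(0.059), 0] [-0.0098  0.0577]
[np.float64(-0.003), 0, np.float64(0.059), 0] [-0.0112  0.034 ]
```

Request:
play_rows([
  [[-0.056,0,-0.019,0],[-0.058,0,-0.013,0],[-0.059,0,-0.006,0],[-0.059,0,0,0]],
])

```text
clock: 13.4
tool_pos: [0.5214, 0.194, 0.2526]
tcp_rot: [-3.142, -0.0, 1.576]
force: [2.1, 2.2, -8.9]
finger_gap: 0.0249
finger_force: 15.0
```

Request:
play_rows([
  [[-0.059,0,0.006,0],[-0.058,0,0.013,0],[-0.056,0,0.019,0],[-0.054,0,0.025,0],[0,0,0,0]],
])

```text
clock: 14.02
tool_pos: [0.5225, 0.1022, 0.2275]
tcp_rot: [3.141, 0.002, 1.575]
force: [-0.0, -3.0, 1.4]
finger_gap: 0.0251
finger_force: 15.0
```

Request:
play_rows([
  [[-0.05,0,0.03,0],[-0.046,0,0.036,0],[-0.042,0,0.041,0],[-0.038,0,0.045,0],[-0.033,0,0.049,0]],
])

```text
clock: 14.65
tool_pos: [0.5234, 0.0201, 0.1473]
tcp_rot: [3.14, 0.001, 1.577]
force: [0.9, 0.7, 1.4]
finger_gap: 0.0248
finger_force: 15.0
```

Request:
play_rows([
  [[-0.028,0,0.052,0],[-0.022,0,0.055,0],[-0.016,0,0.057,0],[0,0,0,0]],
])

```text
clock: 15.15
tool_pos: [0.5238, -0.0062, 0.0805]
tcp_rot: [3.14, 0.001, 1.576]
force: [2.7, -4.3, -2.8]
finger_gap: 0.0255
finger_force: 15.0
```

Request:
play_rows([
  [[-0.01,0,0.059,0],[-0.003,0,0.045,0],[0,0,0.012,0],[0,0,0,0],[0,0,0,0]],
])

```text
clock: 15.78
tool_pos: [0.5238, -0.0109, 0.0347]
tcp_rot: [3.14, 0.001, 1.577]
force: [2.1, -5.2, -3.8]
finger_gap: 0.0248
finger_force: 15.0
```

Request:
play_rows([
  [[0,0,0.006,0],[0,0,0.004,0],[0,0,0,0],[0,0,0,0]],
])

```text
clock: 16.27
tool_pos: [0.5238, -0.0108, 0.0313]
tcp_rot: [3.14, 0.001, 1.577]
force: [0.9, -5.2, 3.6]
finger_gap: 0.025
finger_force: 15.0
```

Request:
play_rows([
  [[0,0,0.006,0],[0,0,0,0],[0,0,0,0]],
])

```text
clock: 16.65
tool_pos: [0.5239, -0.0104, 0.0296]
tcp_rot: [3.14, 0.0, 1.577]
force: [-0.7, -2.2, 10.3]
finger_gap: 0.025
finger_force: 15.0
```

Request:
play_rows([
  [[0,0,0,0],[0,0,0,0],[0,0,0,0],[0,0,-0.06,0],[0,0,-0.14,0]],
], gripper=0.7)

```text
clock: 17.27
tool_pos: [0.5209, -0.0103, 0.1073]
tcp_rot: [-3.136, -0.0, 1.577]
force: [1.9, 0.8, -0.0]
finger_gap: 0.0611
finger_force: 0.0
```

```bash
python3 - <<'E'
from h import *
plan((.515,-.14,.25,1.64,4),(.51,-.47,.25,1.71,6))
E
```

```text
now [ 0.5209 -0.0103  0.1073] 1.5768 clock 17.27
-> (0.515, -0.14, 0.25, 1.64, 4) 4 rows
[-0.081, -0.004, -0.089, -0.198]
[-0.081, -0.005, -0.089, -0.198]
[-0.081, -0.007, -0.089, -0.198]
[-0.081, -0.008, -0.089, -0.198]
-> (0.51, -0.47, 0.25, 1.71, 6) 6 rows
[-0.137, -0.012, -0.0, -0.146]
[-0.137, -0.013, -0.0, -0.146]
[-0.137, -0.015, -0.0, -0.146]
[-0.137, -0.016, -0.0, -0.146]
[-0.136, -0.018, -0.0, -0.146]
[-0.136, -0.02, -0.0, -0.146]
```

Request:
play_rows([
  [[-0.081,-0.004,-0.089,-0.2],[-0.081,-0.005,-0.089,-0.2],[-0.081,-0.007,-0.089,-0.2],[-0.081,-0.008,-0.089,-0.2],[0,0,0,0]],
])

```text
clock: 17.9
tool_pos: [0.5186, -0.1423, 0.2536]
tcp_rot: [3.137, 0.002, 1.638]
force: [-0.6, 0.4, 0.3]
finger_gap: 0.0617
finger_force: 0.0
```

```bash
python3 - <<'E'
from h import *
robot.observe(); shot("w5"); shot("top5","top"); shot("scene5","scene")
E
```

Request:
play_rows([
  [[-0.137,-0.012,0,-0.15],[-0.137,-0.013,0,-0.15],[-0.137,-0.015,0,-0.15],[-0.137,-0.016,0,-0.15],[-0.136,-0.018,0,-0.15]],
])

```text
clock: 18.68
tool_pos: [0.5132, -0.4154, 0.2488]
tcp_rot: [-3.14, -0.003, 1.702]
force: [0.7, -0.7, 0.3]
finger_gap: 0.0614
finger_force: 0.0
```

Request:
play_rows([
  [[-0.136,-0.02,0,-0.15],[0,0,0,0],[0,0,0,0]],
])

```text
clock: 19.05
tool_pos: [0.5123, -0.4687, 0.249]
tcp_rot: [-3.14, -0.003, 1.713]
force: [-0.6, 0.8, 0.2]
finger_gap: 0.0617
finger_force: 0.0
```

```bash
python3 - <<'E'
from h import *
a,c=shot("w6"); s=robot.observe(); print(s["tool_pos"],s["tcp_rot"][2])
b=cv2.imread("pics/w5.png"); t=cv2.imread("pics/top5.png")
o=np.zeros((600,800,3),np.uint8)
def put(im,x0,y0,x1,y1,X,Y,k):
    r=cv2.resize(im[y0:y1,x0:x1],None,fx=k,fy=k,interpolation=cv2.INTER_CUBIC); o[Y:Y+r.shape[0],X:X+r.shape[1]]=r
put(b,250,0,390,200,0,0,3)       # w5
put(t,172,190,292,250,420,0,3)   # top5
print(proj(c,(.51,-.377,.081)))
put(a,225,90,415,215,420,190,2)    # w6
cv2.imwrite("pics/comp2.png",o)
E
```

```text
[ 0.51254367 -0.4683927   0.24956449] 1.713926810714086
[328.42471056  97.02868107]
```

View pics/comp2.png

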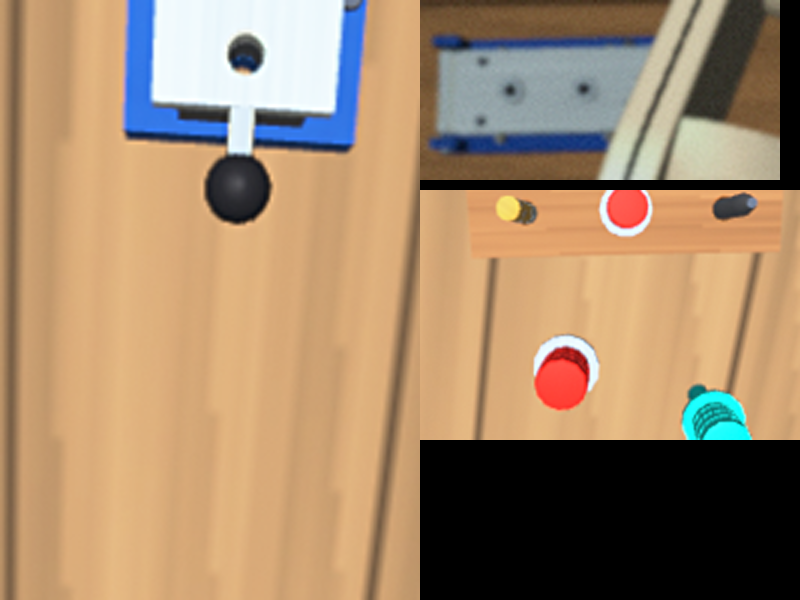

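The leaf is shut over the jig, with the lock hole at w5 (332,18) and the knob beyond it. In w6 the rack pin's handle is at (328,99), concentric with its collar, the drill is at (269,99) and the punch at about (382,97). The bigger red pin stands outside the rack.

```bash
python3 - <<'E'
from h import *
np.set_printoptions(precision=4,suppress=True)
def red(im,roi):
    x0,y0,x1,y1=roi; b=im[y0:y1,x0:x1].astype(int); m=((b[...,2]>110)&(b[...,1]<90)&(b[...,0]<90)).astype(np.uint8)
    n,l,st,ce=cv2.connectedComponentsWithStats(m); i=1+np.argmax(st[1:,4]); return ce[i]+[x0,y0],st[i]
a,c6=load("w6");S=optics.calibration("scene");T=optics.calibration("top")
p6,q=red(a,(305,75,355,120)); print(p6,q,at_z(c6,p6,.097),at_z(c6,p6,.09))
i5,c5=load("w5");i4,c4=load("w4")
ps,q=red(cv2.imread("pics/scene0.png"),(205,245,232,272)); pt,q2=red(cv2.imread("pics/top0.png"),(415,212,434,230)); p2,q3=red(load("w2")[0],(245,240,278,280)); print(ps,pt,q,q2)
print(tri((c6,p6),(S,ps)),tri((c6,p6),(S,ps),(T,pt)), tri((c6,p6),(load("w2")[1],p2)))
print("red2 top z",tri((c6,((561-420)/2+225,(383-190)/2+90)),(S,((511-442)/3+140,(347-192)/3+225))))
print("pin top z",tri((c6,(328.4,98.7)),(S,((671-442)/3+140,(281-192)/3+225))))
print("hole w5",at_z(c5,(246/3+250-.3,53/3-.3),.058),"knob",at_z(c5,(238/3+250-.3,188/3-.3),.053),"w4",at_z(c4,(319,195),.048))
plan((.51,-.377,.13,1.71))
E
```

```text
[329.5128  99.0641] [ 14  13  20  21 234] [ 0.511  -0.3796  0.097 ] [ 0.5112 -0.3793  0.09  ]
[215.5413 255.578 ] [425.9267 218.7667] [  5   5  13  14 109] [  2   0  16  18 150]
(array([ 0.5111, -0.3793,  0.0936]), np.float64(0.00013286181680612666)) (array([ 0.5121, -0.3783,  0.0932]), np.float64(0.002833309465228007)) (array([ 0.5104, -0.379 ,  0.0826]), np.float64(0.0010075071953697331))
red2 top z (array([ 0.4886, -0.4728,  0.1089]), np.float64(0.0011549764788037137))
pin top z (array([ 0.5101, -0.3781,  0.0932]), np.float64(0.0011784551809857452))
hole w5 [0.5226 0.034  0.058 ] knob [ 0.5234 -0.0118  0.053 ] w4 [0.5232 0.0359 0.048 ]
now [ 0.5125 -0.4684  0.2496] 1.7139 clock 19.1
-> (0.51, -0.377, 0.13, 1.71) 3 rows
[0.076, 0.009, 0.1, 0.016]
[0.076, 0.009, 0.1, 0.016]
[0.076, 0.009, 0.1, 0.016]
```

Request:
play_rows([
  [[0.075,0.006,0.05,0.02],[0.075,0.006,0.125,0.02],[0.074,0.006,0.125,0.02],[0,0,0,0],[0,0,0,0]],
], gripper=0.55)

```text
clock: 19.73
tool_pos: [0.5084, -0.381, 0.1326]
tcp_rot: [3.14, 0.002, 1.709]
force: [-0.2, 0.1, 1.1]
finger_gap: 0.0486
finger_force: 0.0
```

Request:
play_rows([
  [[0,0,0,0]],
])

```text
clock: 19.85
tool_pos: [0.5086, -0.3823, 0.1334]
tcp_rot: [3.139, 0.003, 1.708]
force: [0.5, -1.1, -0.3]
finger_gap: 0.0483
finger_force: 0.0
```

```bash
python3 - <<'E'
from h import *
print(robot.observe()["finger_gap"]); plan((.5107,-.3791,.07,1.71,2))
E
```

```text
0.048279109572009565
now [ 0.5086 -0.3823  0.1334] 1.7077 clock 19.85
-> (0.5107, -0.3791, 0.07, 1.71, 2) 2 rows
[0.004, 0.003, 0.079, -0.014]
[0.004, 0.003, 0.079, -0.014]
```

Request:
play_rows([
  [[0.005,0.004,0.04,0],[0.004,0.003,0.07,0],[0,0,0.045,0],[0,0,0,0],[0,0,0,0]],
])

```text
clock: 20.48
tool_pos: [0.5097, -0.3772, 0.0695]
tcp_rot: [3.141, 0.001, 1.708]
force: [-0.0, -1.0, -0.6]
finger_gap: 0.0484
finger_force: 0.0
```

Request:
play_rows([
  [[-0.004,0.002,0,0],[0,0,0,0],[0,0,0,0],[0,0,0,0],[0,0,0,0]],
], gripper=0, squeeze=30)

```text
clock: 21.1
tool_pos: [0.5106, -0.3784, 0.0695]
tcp_rot: [3.141, 0.0, 1.708]
force: [-1.0, 0.7, 3.8]
finger_gap: 0.0214
finger_force: 30.0
```

Request:
play_rows([
  [[0,0,0,0],[0,0,-0.03,0],[0,0,-0.05,0],[0,0,-0.06,0],[0,0,0,0]],
])

```text
clock: 21.72
tool_pos: [0.5117, -0.3792, 0.128]
tcp_rot: [3.138, 0.003, 1.708]
force: [-0.3, -0.1, -0.8]
finger_gap: 0.0211
finger_force: 30.0
```

```bash
python3 - <<'E'
from h import *
im,c=shot("w7"); plan((.51,-.377,.2,1.7,2),(.5225,-.05,.2,1.6,7))
E
```

```text
now [ 0.5109 -0.3786  0.1265] 1.7079 clock 21.77
-> (0.51, -0.377, 0.2, 1.7, 2) 2 rows
[0.002, -0.001, -0.092, 0.05]
[0.002, -0.001, -0.092, 0.05]
-> (0.5225, -0.05, 0.2, 1.6, 7) 7 rows
[0.115, 0.019, -0.0, 0.179]
[0.116, 0.018, -0.0, 0.179]
[0.116, 0.016, -0.0, 0.179]
[0.116, 0.015, -0.0, 0.179]
[0.116, 0.013, -0.0, 0.179]
[0.116, 0.011, -0.0, 0.179]
[0.116, 0.01, -0.0, 0.179]
```

Request:
play_rows([
  [[0.002,0,-0.09,0.05],[0.002,0,-0.09,0.05],[0.115,0.019,0,0.18],[0.116,0.018,0,0.18],[0.116,0.016,0,0.18]],
])

```text
clock: 22.4
tool_pos: [0.5146, -0.2348, 0.1963]
tcp_rot: [-3.14, -0.001, 1.656]
force: [0.9, 0.1, -1.3]
finger_gap: 0.0215
finger_force: 30.0
```

Request:
play_rows([
  [[0.116,0.015,0,0.18],[0.116,0.013,0,0.18],[0.116,0.011,0,0.18],[0.116,0.01,0,0.18],[0,0,0,0]],
])

```text
clock: 23.02
tool_pos: [0.5222, -0.0473, 0.1963]
tcp_rot: [-3.14, -0.001, 1.603]
force: [0.4, -0.4, -0.9]
finger_gap: 0.0213
finger_force: 30.0
```

Request:
play_rows([
  [[0,0,0,0],[0,0,0,0]],
])

```text
clock: 23.28
tool_pos: [0.5228, -0.0508, 0.1968]
tcp_rot: [-3.141, 0.0, 1.598]
force: [-0.9, 0.1, -1.6]
finger_gap: 0.0212
finger_force: 30.0
```

```bash
python3 - <<'E'
from h import *
im,c=shot("w8"); shot("scene8","scene"); s=robot.observe(); print(s["finger_gap"],s["finger_force"]); plan((.5227,.0353,.14,1.6,3))
p=s["tool_pos"]; print(proj(c,(p[0],p[1],p[2]-.0595)),proj(c,(.5227,.0346,.058)))
cv2.imwrite("pics/w8z.png",cv2.resize(im[60:340,190:450],None,fx=2,fy=2,interpolation=cv2.INTER_CUBIC))
E
```

```text
0.021205852859816608 29.999618330039084
now [ 0.5229 -0.0509  0.1969] 1.5976 clock 23.38
-> (0.5227, 0.0353, 0.14, 1.6, 3) 3 rows
[0.072, 0.002, 0.047, -0.01]
[0.072, 0.002, 0.047, -0.01]
[0.072, 0.002, 0.047, -0.01]
[318.75768016 209.30181914] [320.68577139 101.06265554]
```

View pics/w8z.png

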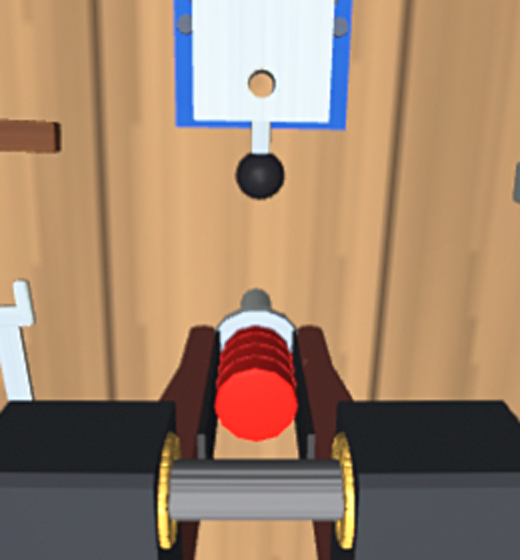

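The pin is upright in the grip with its tip at (318,207), as predicted. The lock hole is at (321,102), within 1 px of prediction, so I go over it.

Request:
play_rows([
  [[0.072,0.001,0.047,0],[0.072,0.001,0.047,0],[0.071,0.001,0.047,0],[0,0,0,0],[0,0,0,0]],
])

```text
clock: 24.0
tool_pos: [0.5221, 0.0353, 0.1411]
tcp_rot: [3.141, 0.0, 1.599]
force: [0.2, 0.3, -1.1]
finger_gap: 0.0215
finger_force: 30.0
```

Request:
play_rows([
  [[0,0,0.02,0],[0,0,0,0],[0,0,0,0]],
])

```text
clock: 24.38
tool_pos: [0.5218, 0.0357, 0.1328]
tcp_rot: [3.141, 0.0, 1.598]
force: [0.5, -1.1, 0.4]
finger_gap: 0.0215
finger_force: 30.0
```

```bash
python3 - <<'E'
from h import *
plan((.5228,.035,.12,1.6,1))
E
```

```text
now [0.5218 0.0357 0.1328] 1.5985 clock 24.38
-> (0.5228, 0.035, 0.12, 1.6, 1) 1 rows
[-0.002, 0.002, 0.032, -0.019]
```

Request:
play_rows([
  [[-0.002,0.002,0.02,0],[0,0,0.012,0],[0,0,0.012,0],[0,0,0,0],[0,0,0,0]],
])

```text
clock: 25.0
tool_pos: [0.5226, 0.0354, 0.1151]
tcp_rot: [3.142, 0.0, 1.599]
force: [-0.4, 0.2, -1.1]
finger_gap: 0.0216
finger_force: 30.0
```

Request:
play_rows([
  [[0,0,0.008,0],[0,0,0.008,0],[0,0,0.008,0],[0,0,0,0],[0,0,0,0]],
])

```text
clock: 25.62
tool_pos: [0.5225, 0.0353, 0.1055]
tcp_rot: [-3.142, 0.0, 1.599]
force: [0.0, -0.4, -1.3]
finger_gap: 0.0215
finger_force: 30.0
```

Request:
play_rows([
  [[0,0,0.02,0],[0,0,0.02,0],[0,0,0.02,0],[0,0,0,0],[0,0,0,0]],
])

```text
clock: 26.25
tool_pos: [0.5225, 0.0353, 0.0814]
tcp_rot: [-3.141, 0.0, 1.599]
force: [1.0, -0.2, -1.3]
finger_gap: 0.0212
finger_force: 30.0
```

Request:
play_rows([
  [[0,0,0.015,0],[0,0,0.012,0],[0,0,0.004,0],[0,0,0,0],[0,0,0,0]],
])

```text
clock: 26.88
tool_pos: [0.5225, 0.0353, 0.069]
tcp_rot: [-3.141, 0.0, 1.599]
force: [0.0, -0.6, -2.4]
finger_gap: 0.0214
finger_force: 30.0
```

Request:
play_rows([
  [[0,0,0.004,0],[0,0,0.003,0],[0,0,0,0],[0,0,0,0]],
])

```text
clock: 27.38
tool_pos: [0.5227, 0.0353, 0.0674]
tcp_rot: [3.141, 0.0, 1.599]
force: [-2.9, -2.1, 12.2]
finger_gap: 0.0213
finger_force: 30.0
```

Request:
play_rows([
  [[0,0,0,0],[0,0,0,0],[0,0,0,0],[0,0,-0.05,0],[0,0,-0.12,0]],
], gripper=0.6)

```text
clock: 28.0
tool_pos: [0.5207, 0.0353, 0.133]
tcp_rot: [-3.136, 0.0, 1.599]
force: [0.3, -0.7, -0.3]
finger_gap: 0.0529
finger_force: 0.0
```

Request:
play_rows([
  [[0,0,-0.14,0],[-0.12,0,-0.1,0],[-0.14,0,0,0],[-0.08,0,0,0],[0,0,0,0]],
])

```text
clock: 28.62
tool_pos: [0.5262, -0.1023, 0.2302]
tcp_rot: [-3.142, 0.0, 1.596]
force: [-0.3, 0.5, -0.1]
finger_gap: 0.0526
finger_force: 0.0
```

Request:
play_rows([
  [[0,0,0,0],[0,0,0,0]],
])

```text
clock: 28.88
tool_pos: [0.5262, -0.0994, 0.23]
tcp_rot: [-3.141, -0.0, 1.6]
force: [-1.1, 0.0, -0.4]
finger_gap: 0.0527
finger_force: 0.0
```

```bash
python3 - <<'E'
from h import *
a,c=shot("w9"); b,_=shot("scene9","scene")
o=np.zeros((600,800,3),np.uint8)
r=cv2.resize(b[80:300,140:470],None,fx=2.4,fy=2.4,interpolation=cv2.INTER_CUBIC)[:, :500]
o[:r.shape[0],:500]=r
o[:600,500:800]=cv2.resize(a[0:240,260:380],None,fx=2.5,fy=2.5,interpolation=cv2.INTER_CUBIC)
x=cv2.resize(b[80:200,310:470],(480,360),interpolation=cv2.INTER_CUBIC); o[:360,:480]=x; o[:360,480:500]=0
y=cv2.resize(b[200:320,140:300],(320,240),interpolation=cv2.INTER_CUBIC); o[360:,:]=0; o[360:600,:320]=y
o[:600,500:800]=cv2.resize(a[0:240,260:380],None,fx=2.5,fy=2.5,interpolation=cv2.INTER_CUBIC)
cv2.imwrite("pics/fin.png",o); s=robot.observe(); print(s["tool_pos"],s["clock"])
E
```

```text
[ 0.52638579 -0.09955594  0.23014829] 28.975
```

View pics/fin.png

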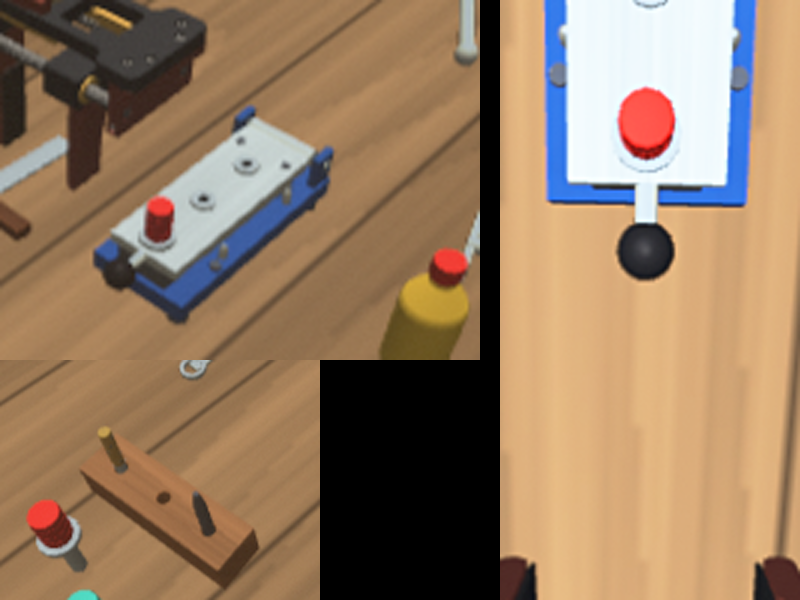

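The leaf is shut level, the pin's collar sits on the leaf with the handle at about (647,125) in the wrist crop, and the other tools are undisturbed. I hand the job in.

```bash
python3 -c "
from rig import robot
print(robot.close_job())"
```

```text
the job is handed in; nothing more can be done
None
```

The job is handed in at about 29 s of the 72 s allowed: the blank is seated flat in the jig, the leaf is shut over it, the red-handled pin is home with its collar on the leaf, and the final pictures show no other tool disturbed.

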